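# Lock the drilling jig with its quick-release pin

## Task

Lock the drilling jig: take the quick-release pin with the thumb button out of the wooden rack with its button squeezed in, and put it straight down through the jig's two aligned holes until its flange is home on the top plate. Only then let go, so that the button springs out and the pin locks. Leave the plain round-knobbed pin standing in the rack.

Things in the scene. Friction and masses are not known exactly. Their poses are not given: they have to be found in the camera images.
- lock_pin: Quick-release pin, 0.26 kg, upright in either place of a wooden rack, its flange (60 mm disc, 6 thick) on the board's 44 mm bore, 100 mm up. Origin: centre of the flange's underside; z up. Above: black block handle, 26 (x) by 24 (y) mm, from 6 to 58 mm up, thumb button in its +x face. Below: 14 mm shank, 82 mm long, conical tip; 2 lugs at 60 to 69 mm down stick out along y, 34 mm overall.
- thumb_button (a joint): The pin's aluminium thumb button: 0 = out, 0.010 m = fully in; spring 4 to 10 N. 18 mm wide, 14 to 50 mm above the pin's origin. Out, its face is 24 mm from the pin's axis (37 mm over button and handle), pressed 14. Gripping the handle along the pin's x squeezes it in and draws the lugs into the shank; let go, it springs out and the lugs too, so the pin cannot pass the jig's holes.
- jig_hole (a point): Centre of the jig's hole, on the top plate's top face, 95 mm above the bench; z up. The fixed jig: two steel plates, 170 x 110 x 12 mm, on green posts, a wood strip between; a 28 mm hole through each, one above the other, 35 mm from the middle (two small brass bushings are not for the pin). The lower plate's underside is 47 mm up, free space below; any yaw fits. Home: the pin's origin here.
- plain_pin: A plain pin in the rack's other place, 100 mm beside the lock pin (roughly along the lock pin's y), to be left there. Same flange and shank, but no button, no lugs, and a round black knob 38 mm in diameter, 42 mm high over the origin, for a handle. Origin: centre of the underside of its flange.
Things that resemble listed ones, but are neither listed nor needed, are in the scene too. Leave any blue or turquoise look-alike of the lock_pin alone.

How it is judged:
By the outcome, as a careful person would: the job done as asked, in the order asked, and still so for the second after the job is handed in, with the robot touching nothing.
It also fails if it takes over 42 s, if anything falls off the work surface, if the arm or the gripper's body presses on something with over 40 N, if the wrist force passes 120 N, or if a joint passes its speed limit or range.

## Robot

A 6-joint arm with a two-finger parallel gripper is mounted at the origin on the work surface. World frame = base frame: x ahead of the robot, y to its left, z up, the work surface at z = 0. Lengths are in m, angles in rad, forces in N, time in s.
With the tool pointing down it reaches from about 0.35 to 0.775 m from the base axis. Payload 5.5 kg.
Tool frame: the origin (TCP) lies at the very end of the fingers, on their centre line; the grasp point (between the pads) lies 19 mm behind it (env.hold_point_z is the distance from the TCP to the grasp point, in m); z points along the fingers, y is the direction in which the jaws open and shut (so a half turn about z gives the same grasp; the last joint's range is limited). The gripper opens to 85 mm and grips with 20 to 120 N. Pads are 22 mm wide; open, the fingers measure 114 mm over their backs; the gripper's body (76 mm by 85 mm) begins 54 mm behind the grasp point. The pads swing forward as they close: fully open they stand 13 mm farther back than shut.
Start: joints at [-1.365, 0.313, 0.046, 1.304, 0, 1.431], TCP at [0.195, -0.541, 0.231] pointing down, gripper open.
Joint ranges: [-2.76, 2.76], [-0.86, 1.69], [-1.03, 1.26], [-2.2, 2.34], [-1.47, 1.5], [-3.14, 3.14]. Speed limits (rad/s): [2.57, 2.57, 3.14, 3.14, 3.14, 3.14].

## Interface

Orientations are given as a unit quaternion [w, x, y, z].
In Python, from plant import sensors, cams, env gives the robot as it stands. The module is installed in compiled form; this text tells all that it offers.
- The arm moves only by the tool send_rows, never from a script. Its argument "deltas" is text: rows parted by semicolons, each of 6 numbers parted by spaces: the shift along the world's x, y, z scaled (see below), then the turn, a rotation vector about the world's x, y, z scaled (see below). A call has 1 to 20 rows; each row is the pose to reach, as a shift and turn from the pose measured when the call began; what a row does not reach only later rows make up. The controller multiplies each number of a shift by 150 mm and each number of a turn by 30 degrees. A row lasts 1/12 s, in which the tool goes at most 41.7 mm and 7.16 degrees, less where a joint would pass 70% of its speed; a pose out of reach is approached as far as the arm can. A call with a number of a shift or a turn outside -1 to 1 is refused whole. A call with a gripper value outside its range is refused whole. "hand" is the gripper's target within -1 to 1 (fully open at 1, half-way at 0, shut at -1), set as the call begins (left out, the last holds). The fingers move at their own pace and stop on an object; "newtons" is the grip in N (left out, the last holds). Time passes only in rows, so rows that repeat a pose let the fingers close. It gives the time, the measured TCP pose, the force and the opening at its end, in the units of the state.
- sensors.get_obs(): the state, without advancing time (a new reading comes with each control period).
- cams.grab_frame(name): name is "scene" or "top" or "wrist"; returns a dict with "img" (384x512x3 uint8, red, green, blue), "depth" (384x512 float32, m along the optical axis (not along the pixel's ray), 0 where there is no reading), "fx", "fy", "cx", "cy" (pixels), "pose" (4x4, takes a point from camera to world coordinates); the wrist camera has in their place "T_tool_cam" (4x4, takes a point from camera to tool coordinates, whose origin is the TCP and whose axes are the flange's). Camera axes: x right, y down, z forward; pixel columns grow to the right and rows downward; lengths in m; the calibration is good to about 2 mm. A picture is of the moment at which its call begins: read the wrist's pose just before it.
- env.close_job(): hands the job in, once; it reports no verdict.
The state is a dict: "time_s": time; "qpos": joint angles; "joint_vel": joint speeds; "effort": joint torques, N m; "tcp_pos": TCP position; "tcp_rot": TCP orientation; "ft_force": force on the tool from outside, world axes, zero at the start; "wrist_torque": the same for the moment, N m; "gripper_width": opening from 0.0 (shut) to 1.0 (fully open).
Only numpy, scipy, OpenCV 4.12 (cv2) and the standard library are available. Lean on these libraries where they do the work, as an engineer would, in place of code of your own. Each camera call takes 0.05 s, during which the arm holds its last target. There are 200 camera calls.

## Working session

There is one attempt and no reset: what is moved stays moved. The work goes in short steps, Python scripts to look and compute and a tool call to move; the robot and the scene stay as the last step left them, time stands still between calls to the robot, and variables do not carry over. Pictures are saved under pics/ and viewed, about 8 in all and at most 12, crops included, and the job is handed in when it is done.

Besides the shell and the picture viewer there is one more tool, called after "Call:" as name(argument=value, ...), one argument or row to a line, values as JSON. send_rows: Moves the arm, as the interface text tells. Shifts and turns lie within -1 to 1; 1 stands for 150 mm of shift or 30 degrees of turn. Its arguments: {"type":"object","properties":{"deltas":{"type":"string"},"hand":{"type":"number"},"newtons":{"type":"number"}},"required":["deltas"]}

```bash
mkdir -p pics
cat > h.py <<'E'
import numpy as np, cv2
from plant import sensors, cams, env
from scipy.spatial.transform import Rotation as R
def grab(n):
    o=sensors.get_obs(); f=cams.grab_frame(n)
    if n=="wrist":
        T=np.eye(4); q=o["tcp_rot"]; T[:3,:3]=R.from_quat([q[1],q[2],q[3],q[0]]).as_matrix(); T[:3,3]=o["tcp_pos"]
        f["pose"]=T@f["T_tool_cam"]
    d=f["depth"]; v,u=np.mgrid[:d.shape[0],:d.shape[1]]
    P=np.stack([(u-f["cx"])/f["fx"]*d,(v-f["cy"])/f["fy"]*d,d],-1)
    f["P"]=P@f["pose"][:3,:3].T+f["pose"][:3,3]; f["P"][d==0]=np.nan
    return f
def save(f,name): cv2.imwrite("pics/"+name,f["img"][:,:,::-1])
E
python3 - <<'E'
from h import *
print(sensors.get_obs(), env.hold_point_z)
a=grab("top");b=grab("scene")
np.savez("f0.npz",top=a["P"],scene=b["P"],ti=a["img"],si=b["img"])
save(a,"top0.png");save(b,"scene0.png")
print(a["pose"],b["pose"])
E
```

```text
{'time_s': 0.0, 'qpos': array([-1.36459498e+00,  3.13984983e-01,  4.49945400e-02,  1.30361177e+00,
        1.88898812e-05,  1.43119744e+00]), 'joint_vel': array([-5.52264590e-04, -9.85653078e-04, -1.32165392e-03,  1.01276007e-05,
        2.44906824e-04, -1.77932143e-04]), 'effort': array([-3.07395221e-04, -4.80628932e+01,  2.98532367e+01,  1.91953388e-02,
       -2.31432723e-04,  9.89161180e-06]), 'tcp_pos': array([ 0.19478801, -0.54046188,  0.23042401]), 'tcp_rot': array([-9.02756079e-04,  9.85089574e-01,  1.72039865e-01, -2.06238274e-05]), 'ft_force': array([-0.12438928, -0.37573845, -1.04995306]), 'wrist_torque': array([-0.01426734, -0.01229391, -0.00077644]), 'gripper_width': 0.997003847719568} 0.0187
[[ 0.02181094 -0.99662295  0.07916428  0.4205368 ]
 [-0.99974561 -0.022197   -0.00399991 -0.05319743]
 [ 0.00574361 -0.0790569  -0.99685356  1.21126866]
 [ 0.          0.          0.          1.        ]] [[-0.38974511  0.58385223 -0.71219051  1.23581477]
 [ 0.92083328  0.23628817 -0.31021601  0.23420218]
 [-0.01283812 -0.77671389 -0.62972272  0.77087749]
 [ 0.          0.          0.          1.        ]]
```

View pics/top0.png

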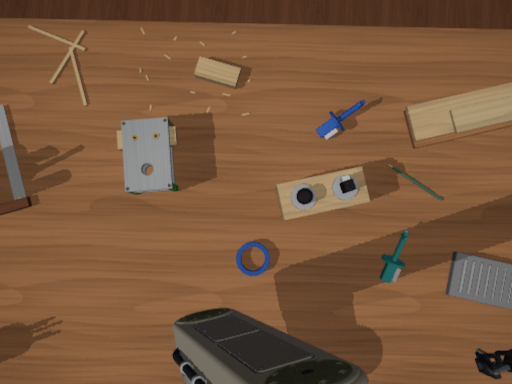

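View pics/scene0.png

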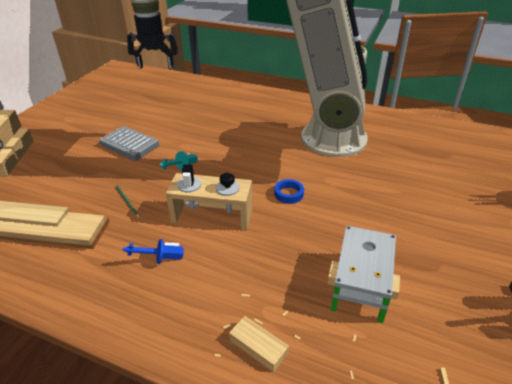

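The top view shows the lock pin at (346,187) with its aluminium button on the upper side (+x), the plain knob at (304,196), and the jig hole at (147,169). The scene view agrees, with the lock pin at (188,180) and its button facing the camera.

Run:
```python
from h import *
z=np.load("f0.npz"); P=z["top"]; I=z["ti"]
def reg(u0,u1,v0,v1,za,zb,n):
    p=P[v0:v1,u0:u1].reshape(-1,3); m=(p[:,2]>za)&(p[:,2]<zb); q=p[m]
    (c,r)=cv2.minEnclosingCircle(q[:,:2].astype(np.float32)); print(n,len(q),q.mean(0),"circ",c,r); print("  rect",cv2.minAreaRect(q[:,:2].astype(np.float32)))
reg(325,370,165,208,.150,.168,"handletop")
reg(325,370,165,208,.100,.112,"flange")
reg(285,325,175,215,.135,.15,"knob")
reg(285,325,175,215,.100,.112,"plainflange")
reg(270,375,160,225,.094,.101,"board")
reg(115,185,110,200,.088,.10,"plate")
p=P[150:190,128:168]; print(np.round(p[6:34:2,8:32:2,2]*1000).astype(int))
g=(P[155:185,132:164]); m=(g[...,2]<.085)
n,l,s,c=cv2.connectedComponentsWithStats(m.astype(np.uint8)); print(s,c)
print(np.round(1000*P[172:202:2,330:364:2,2]))
b=cv2.resize(I[150:230,265:380,::-1],None,fx=5,fy=5,interpolation=2);cv2.imwrite("pics/crop1.png",b)
```

```text
handletop 130 [ 0.51898759 -0.25458965  0.1552756 ] circ (0.5227771401405334, -0.2534448206424713) 0.019073016941547394
  rect ((0.5232915282249451, -0.2536541521549225), (0.035340432077646255, 0.024508580565452576), 19.912485122680664)
flange 449 [ 0.51287231 -0.25286454  0.10303996] circ (0.5152658820152283, -0.25199735164642334) 0.060729674994945526
  rect ((0.5152203440666199, -0.25309425592422485), (0.08411946892738342, 0.10399162024259567), 12.691482543945312)
knob 172 [ 0.49412244 -0.15869729  0.1391143 ] circ (0.49409517645835876, -0.1583203822374344) 0.01859114319086075
  rect ((0.49391087889671326, -0.15955905616283417), (0.03145710751414299, 0.03369341790676117), 73.08125305175781)
plainflange 425 [ 0.4932454  -0.15966674  0.10307487] circ (0.4979555010795593, -0.16123135387897491) 0.06287630647420883
  rect ((0.49814844131469727, -0.16133750975131989), (0.09128420799970627, 0.09144791960716248), 1.2327218055725098)
board 1958 [ 0.5028108  -0.203987    0.09777426] circ (0.5056844353675842, -0.20500431954860687) 0.10951899737119675
  rect ((0.504407525062561, -0.20540547370
[... 1599 characters left out ...]
. 104. 110. 128. 152. 157. 155. 152. 158. 156. 105.
   96.  96. 100.]
 [ 95.  98. 100. 100. 105. 102. 122. 145. 156. 157. 155. 162. 153. 106.
   98.  98.  99.]
 [ 96.  97. 104. 103. 101. 100. 115. 136. 155. 158. 157. 106. 103. 101.
   95.  97. 101.]
 [100.  97. 104. 104. 106. 104. 104. 125. 103. 102. 103. 106. 105. 103.
   92.  97.  98.]
 [103.  95.  94. 101. 104. 104. 105. 103. 107. 107. 108. 104. 102.  96.
  100.  94.  96.]
 [ 95.  96.  99.  95. 102. 103. 105. 109. 105. 103. 101. 101. 100.  98.
   97.  97.  98.]
 [ 95.  97.  94.  98.  96. 101. 107. 103. 105. 103. 105.  94.  99.  98.
   96. 101.  93.]
 [ 99. 102.  97.  95.  95.  94.  96.  97.  96.  95.  99.  96.  98. 100.
   96.  96. 102.]]
```

View pics/crop1.png

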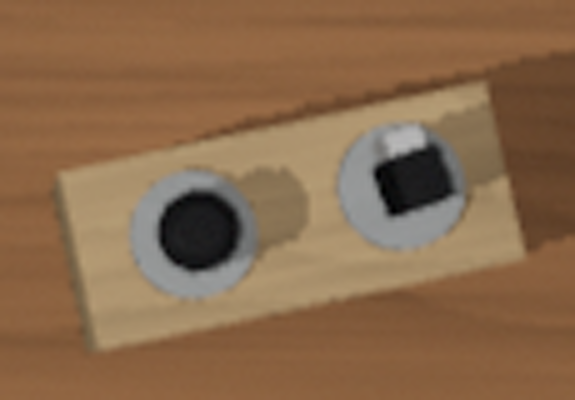

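Call:
send_rows(
  deltas="0.1 0.09 0.2 0 0 0.17; 0.26 0.22 0.4 0 0 0.36; 0.42 0.36 0.5 0 0 0.56; 0.58 0.5 0.5 0 0 0.78; 0.73 0.64 0.5 0 0 0.98; 0.73 0.64 0.5 0 0 0.98",
  hand=1,
  newtons=60,
)

```text
time_s: 0.6
tcp_pos: [0.3074, -0.441, 0.306]
tcp_rot: [-0.001, 0.907, 0.42, 0.001]
ft_force: [-0.7, 0.5, 0.3]
gripper_width: 1.004
```

Call:
send_rows(
  deltas="0.15 0.13 0 0 0 0.2; 0.3 0.26 0 0 0 0.4; 0.45 0.39 0 0 0 0.6; 0.6 0.52 0 0 0 0.8; 0.73 0.64 0 0 0 0.98; 0.73 0.64 0 0 0 0.98",
)

```text
time_s: 1.1
tcp_pos: [0.4191, -0.3422, 0.3055]
tcp_rot: [-0.002, 0.769, 0.64, 0.001]
ft_force: [-0.8, 0.2, -0.0]
gripper_width: 0.998
```

Call:
send_rows(
  deltas="0.15 0.13 0 0 0 0.2; 0.3 0.26 0 0 0 0.4; 0.45 0.39 0 0 0 0.6; 0.6 0.52 0 0 0 0.8; 0.73 0.64 0 0 0 0.98; 0.73 0.64 0 0 0 0.98; 0.73 0.64 0 0 0 0.98",
)

```text
time_s: 1.68
tcp_pos: [0.5288, -0.246, 0.3047]
tcp_rot: [-0.003, 0.581, 0.814, 0.0]
ft_force: [0.0, 1.0, 0.4]
gripper_width: 1.002
```

Run:
```python
from h import *
f=grab("wrist"); save(f,"w1.png"); P=f["P"]
np.savez("w1.npz",P=P,i=f["img"]); 
def pr(x):
    c=np.linalg.inv(f["pose"])@np.r_[x,1]; return c[0]/c[2]*f["fx"]+f["cx"],c[1]/c[2]*f["fy"]+f["cy"]
print("cam",f["pose"][:3,3],"proj handle",pr([.518,-.2556,.158]))
m=(abs(P[...,0]-.52)<.04)&(abs(P[...,1]+.255)<.04)
for za,zb in((.152,.166),(.100,.111),(.14,.152)):
    k=m&(P[...,2]>za)&(P[...,2]<zb); q=P[k][:,:2].astype(np.float32)
    if len(q): print(za,len(q),q.mean(0),cv2.minAreaRect(q), np.argwhere(k).mean(0))
```

```text
cam [ 0.50350082 -0.17051512  0.44830245] proj handle (np.float64(242.88714930876188), np.float64(186.57872070244161))
0.152 701 [ 0.5171835 -0.2529624] ((0.5212699174880981, -0.2524121105670929), (0.034612223505973816, 0.023872390389442444), 21.183500289916992) [183.67332382 242.93295292]
0.1 3091 [ 0.5158905 -0.2509561] ((0.5199469327926636, -0.25500231981277466), (0.07976134121417999, 0.08001431822776794), 0.09264671802520752) [167.27402135 244.56777742]
0.14 311 [ 0.52875876 -0.24545656] ((0.5218968987464905, -0.24898575246334076), (0.03885946050286293, 0.018549960106611252), 7.226363658905029) [177.66237942 257.40836013]
```

View pics/w1.png

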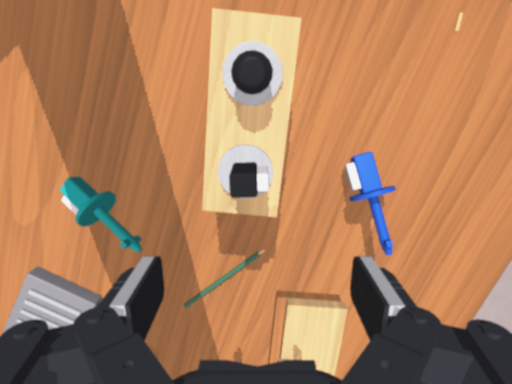

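The wrist view shows the black handle at (244,180) and its button to the right at (263,180). The handle edges run almost parallel to the image axes, so the tool yaw is about right. I'll refine this once by colour.

Run:
```python
from h import *
z=np.load("w1.npz"); P=z["P"]; g=z["i"].max(-1).astype(int); gm=z["i"].min(-1)
m=(abs(P[...,0]-.52)<.05)&(abs(P[...,1]+.255)<.05)
def show(k,n):
    q=P[k]; uv=np.argwhere(k)[:,::-1].astype(np.float32)
    print(n,len(q),np.median(q,0),"mean",q.mean(0),cv2.minAreaRect(q[:,:2].astype(np.float32)),"px",cv2.minAreaRect(uv))
e=cv2.erode
dark=(g<60)&m&(P[...,2]>.150)&(P[...,2]<.166)
show(cv2.morphologyEx(dark.astype(np.uint8),cv2.MORPH_OPEN,np.ones((3,3)))>0,"handle top")
br=(gm>200)&m&(P[...,2]>.125)
show(br,"button")
fl=m&(P[...,2]>.1)&(P[...,2]<.112)&(z["i"].astype(int).max(-1)-z["i"].astype(int).min(-1)<25)&(g>90)
fl=cv2.morphologyEx(fl.astype(np.uint8),cv2.MORPH_OPEN,np.ones((3,3)))>0
show(fl,"flange"); print(cv2.minEnclosingCircle(P[fl][:,:2].astype(np.float32)))
```

```text
handle top 614 [ 0.51719209 -0.25208829  0.15832903] mean [ 0.5171742  -0.25222043  0.15801967] ((0.5171704888343811, -0.25296691060066223), (0.02244655042886734, 0.02265583723783493), 19.053691864013672) px ((243.0, 183.0), (24.0, 24.0), 90.0)
button 261 [ 0.53482785 -0.24574815  0.15054047] mean [ 0.53567701 -0.24379051  0.18556829] ((0.5292384624481201, -0.245974600315094), (0.09381086379289627, 0.023081453517079353), 18.893190383911133) px ((258.95574951171875, 240.97662353515625), (280.9295959472656, 140.1439971923828), 1.2825270891189575)
flange 1038 [ 0.5065005  -0.24076302  0.10647773] mean [ 0.51089802 -0.24518236  0.10647306] ((0.5170730352401733, -0.25180524587631226), (0.05825519934296608, 0.053900882601737976), 10.18614387512207) px ((245.18316650390625, 168.66830444335938), (54.229530334472656, 48.06029510498047), 5.710593223571777)
((0.5183181762695312, -0.254737913608551), 0.030400171875953674)
```

Call:
send_rows(
  deltas="-0.02 -0.02 -0.2 0 0 0; -0.039 -0.038 -0.4 0 0 0; -0.039 -0.038 -0.6 0 0 0; -0.039 -0.038 -0.77 0 0 0; -0.039 -0.038 -0.77 0 0 0; -0.039 -0.038 -0.77 0 0 0",
)

```text
time_s: 2.23
tcp_pos: [0.5205, -0.2529, 0.1885]
tcp_rot: [-0.004, 0.583, 0.812, 0.0]
ft_force: [-0.0, -0.2, 0.4]
gripper_width: 1.001
```

Call:
send_rows(
  deltas="0.017 0.008 -0.15 0 0 0; 0.017 0.008 -0.3 0 0 0; 0.017 0.008 -0.42 0 0 0; 0.017 0.008 -0.51 0 0 0; 0.017 0.008 -0.51 0 0 0; 0.017 0.008 -0.51 0 0 0",
)

```text
time_s: 2.73
tcp_pos: [0.5235, -0.2526, 0.1136]
tcp_rot: [-0.004, 0.584, 0.812, 0.0]
ft_force: [-0.4, -0.7, 0.4]
gripper_width: 0.998
```

Call:
send_rows(
  deltas="0 0 0 0 0 0; 0 0 0 0 0 0; 0 0 0 0 0 0; 0 0 0 0 0 0; 0 0 0 0 0 0; 0 0 0 0 0 0; 0 0 0 0 0 0; 0 0 0 0 0 0; 0 0 0 0 0 0; 0 0 0 0 0 0; 0 0 0 0 0 0; 0 0 0 0 0 0",
  hand=-1,
  newtons=60,
)

```text
time_s: 3.73
tcp_pos: [0.5227, -0.2536, 0.1156]
tcp_rot: [-0.003, 0.584, 0.812, -0.001]
ft_force: [-6.5, -0.9, 10.4]
gripper_width: 0.308
```

Call:
send_rows(
  deltas="0 0 0.04 0 0 0; 0 0 0.1 0 0 0; 0 0 0.2 0 0 0; 0 0 0.35 0 0 0; 0 0 0.5 0 0 0; 0 0 0.65 0 0 0; 0 0 0.8 0 0 0; 0 0 0.92 0 0 0; 0 0 1 0 0 0; 0 0 1 0 0 0; 0 0 1 0 0 0",
)

```text
time_s: 4.65
tcp_pos: [0.5231, -0.2537, 0.2661]
tcp_rot: [-0.002, 0.584, 0.812, -0.001]
ft_force: [-0.5, -0.9, -3.3]
gripper_width: 0.306
```

Run:
```python
from h import *
o=sensors.get_obs(); print(o["tcp_pos"],o["ft_force"],o["gripper_width"])
a=grab("wrist"); b=grab("scene"); np.savez("f2.npz",wP=a["P"],wi=a["img"],wpose=a["pose"])
c=cv2.resize(b["img"][60:260,110:310],None,fx=2,fy=2,interpolation=2)
cv2.imwrite("pics/lift.png",np.hstack([cv2.resize(a["img"],(533,400)),c[:,:260]])[:,:,::-1])
```

```text
[ 0.52314804 -0.25366091  0.26614133] [-0.45684469 -0.90555884 -3.34824719] 0.3060577202450286
```

View pics/lift.png

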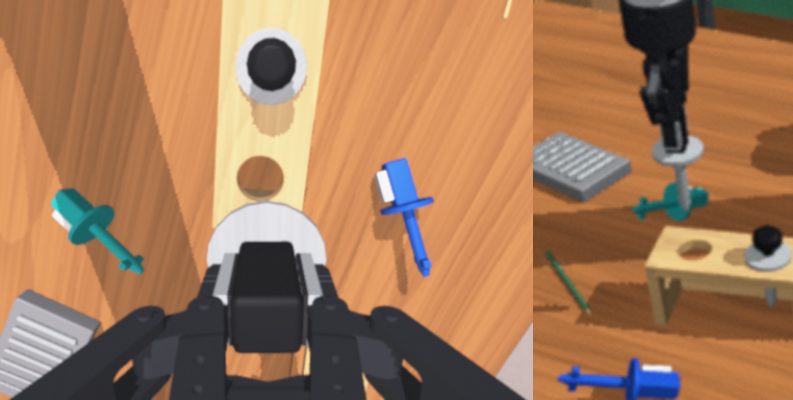

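The wrist half shows the pin held, handle centred at about (267,290), flange visible and the rack bore empty. The scene half shows the pin upright with lugs drawn in, and the plain pin still standing. Next I'll measure the held flange's plane and height, and the hole by ray from the top image.

Run:
```python
from h import *
z=np.load("f2.npz"); P=z["wP"]; i=z["wi"].astype(int)
o=sensors.get_obs(); t=o["tcp_pos"]
m=(P[...,2]>t[2]-.03)&(P[...,2]<t[2]+.01)&(i.min(-1)>130)&(i.max(-1)-i.min(-1)<30)&(np.hypot(P[...,0]-t[0],P[...,1]-t[1])<.045)
m[:, :]=cv2.erode(m.astype(np.uint8),np.ones((3,3)))
v,u=np.nonzero(m); k=v<235; q=P[m][k]
print(len(q),np.ptp(u),np.ptp(v))
A=np.c_[q[:,:2]-t[:2],np.ones(len(q))]
s=np.ones(len(q),bool)
for _ in range(4):
    c=np.linalg.lstsq(A[s],q[s,2],rcond=None)[0]; r=q[:,2]-A@c; s=abs(r)<2.5*r[s].std()
print("flange top z at tcp rel",c[2]-t[2],"slopes",c[:2],s.sum(),r[s].std(),r[s].std())
# outline: circle fit on the flange outer arc
mm=m.astype(np.uint8); 
pts=[]
for uu in range(u.min(),u.max()+1):
    w=v[u==uu]
    if len(w): pts.append(P[w.min(),uu,:2])
pts=np.array(pts)
from scipy.optimize import least_squares
R0=.0285
f=least_squares(lambda c:np.hypot(*(pts-c).T)-R0,t[:2],loss="soft_l1",f_scale=.001); print("flange centre rel tcp",f.x-t[:2],np.abs(f.fun).mean())
# hole in top image
n=np.load("f0.npz"); T=n["top"]; g=T[155:185,132:164]; hm=(g[...,2]<.085).astype(np.uint8)
cc=cv2.findContours(hm,0,1)[0]; cc=max(cc,key=len); e=cv2.fitEllipse(cc); print(e)
fr=cams.grab_frame("top"); uv=np.array(e[0])+[132,155]
d=fr["pose"][:3,:3]@np.array([(uv[0]-fr["cx"])/fr["fx"],(uv[1]-fr["cy"])/fr["fy"],1]); p=fr["pose"][:3,3]
print("hole",p+d*(.095-p[2])/d[2])
```

```text
2913 111 58
flange top z at tcp rel -0.007205373695843176 slopes [-0.01073274 -0.00417561] 2856 0.0005572149171122965 0.0005572149171122965
flange centre rel tcp [-0.00042484  0.001115  ] 0.00018589999360549495
((15.73214054107666, 13.447731018066406), (9.887772560119629, 11.067850112915039), 25.823270797729492)
hole [0.55157379 0.20775214 0.095     ]
```

Call:
send_rows(
  deltas="0.02 0.1 0 0 0 0; 0.04 0.3 0 0 0 0; 0.06 0.52 0 0 0 0; 0.06 0.74 0 0 0 0; 0.06 0.96 0 0 0 0; 0.06 1 0 0 0 0",
)

```text
time_s: 5.3
tcp_pos: [0.5299, -0.0977, 0.2633]
tcp_rot: [-0.006, 0.582, 0.813, -0.001]
ft_force: [-0.0, -0.6, -3.8]
gripper_width: 0.304
```

Call:
send_rows(
  deltas="0.02 0.2 0 0 0 0; 0.04 0.4 0 0 0 0; 0.06 0.6 0 0 0 0; 0.06 0.8 0 0 0 0; 0.06 1 0 0 0 0; 0.06 1 0 0 0 0",
)

```text
time_s: 5.8
tcp_pos: [0.5377, 0.0575, 0.2625]
tcp_rot: [-0.008, 0.58, 0.815, 0.0]
ft_force: [-0.1, -0.3, -2.7]
gripper_width: 0.3
```

Call:
send_rows(
  deltas="0.02 0.15 0 0 0 0; 0.04 0.3 0 0 0 0; 0.06 0.4 0 0 0 0; 0.06 0.43 0 0 0 0; 0.06 0.43 0 0 0 0; 0.06 0.43 0 0 0 0",
)

```text
time_s: 6.3
tcp_pos: [0.5463, 0.1218, 0.2619]
tcp_rot: [-0.008, 0.58, 0.815, -0.001]
ft_force: [0.1, -1.2, -2.9]
gripper_width: 0.306
```

Run:
```python
from h import *
o=sensors.get_obs(); print(o["tcp_pos"],o["tcp_rot"],o["gripper_width"])
f=grab("wrist"); save(f,"w3.png"); P=f["P"]
m=((P[...,2]<.08)&(np.hypot(P[...,0]-.552,P[...,1]-.209)<.035)).astype(np.uint8)
cs=cv2.findContours(m,0,1)[0]
c=max(cs,key=cv2.contourArea); e=cv2.fitEllipse(c); uv=e[0]; print(e)
d=f["pose"][:3,:3]@np.array([(uv[0]-f["cx"])/f["fx"],(uv[1]-f["cy"])/f["fy"],1]); p=f["pose"][:3,3]
print("hole",p+d*(.095-p[2])/d[2], "diam mm",np.array(e[1])*(p[2]-.095)/f["fx"]*1000)
k=(np.hypot(P[...,0]-.552,P[...,1]-.209)<.04)&(P[...,2]>.085); print("plate z",np.median(P[k][:,2]))
```

```text
[0.5462874  0.12178899 0.26194647] [-8.19729814e-03  5.79632346e-01  8.14836715e-01 -5.25891688e-04] 0.3057966333733756
((295.3390197753906, 88.08619689941406), (27.83344268798828, 30.45064926147461), 9.880767822265625)
hole [0.55044641 0.21080533 0.095     ] diam mm [26.58344366 29.08311157]
plate z 0.09549287097350362
```

View pics/w3.png

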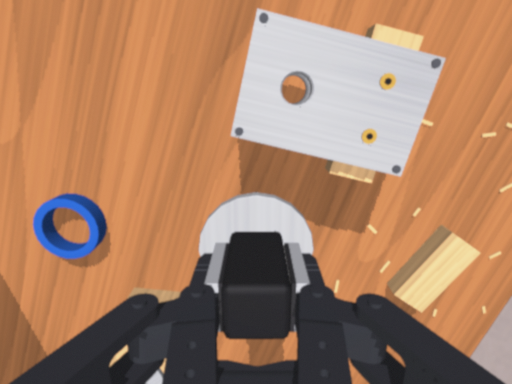

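The wrist view shows the hole at (295,88), which gives (0.550, 0.211). The top-view estimates fall within 2 mm of that, against 7 mm of clearance. I'll level the 1° tilt and move over the hole.

Call:
send_rows(
  deltas="0.02 0.15 0 -0.005 -0.01 0; 0.048 0.35 0 -0.017 -0.027 0; 0.048 0.5 0 -0.017 -0.027 0; 0.048 0.585 0 -0.017 -0.027 0; 0.048 0.585 -0.1 -0.017 -0.027 0; 0.048 0.585 -0.2 -0.017 -0.027 0; 0.048 0.585 -0.2 -0.017 -0.027 0; 0.048 0.585 -0.2 -0.017 -0.027 0",
)

```text
time_s: 7.02
tcp_pos: [0.5529, 0.208, 0.2313]
tcp_rot: [-0.001, 0.58, 0.814, -0.001]
ft_force: [-0.4, 0.6, -2.8]
gripper_width: 0.305
```

Call:
send_rows(
  deltas="0.004 0.01 -0.05 0 0 0; 0.004 0.01 -0.1 0 0 0; 0.004 0.01 -0.17 0 0 0; 0.004 0.01 -0.25 0 0 0; 0.004 0.01 -0.32 0 0 0; 0.004 0.01 -0.4 0 0 0; 0.004 0.01 -0.47 0 0 0; 0.004 0.01 -0.5 0 0 0; 0.004 0.01 -0.5 0 0 0; 0.004 0.01 -0.5 0 0 0",
)

```text
time_s: 7.85
tcp_pos: [0.5533, 0.2095, 0.1562]
tcp_rot: [-0.001, 0.58, 0.814, -0.001]
ft_force: [0.2, -0.1, -2.3]
gripper_width: 0.305
```

Run:
```python
from h import *
o=sensors.get_obs(); print(o["tcp_pos"],o["tcp_rot"],o["ft_force"],o["wrist_torque"])
b=grab("scene"); c=cv2.resize(b["img"][170:330,290:450],None,fx=3.5,fy=3.5,interpolation=2)
cv2.imwrite("pics/ins.png",c[:,:,::-1])
```

```text
[0.553344   0.20948305 0.15621583] [-6.60044914e-04  5.80437648e-01  8.14303448e-01 -1.26299826e-03] [ 0.22457234 -0.14128381 -2.31278971] [-0.02950937  0.01606489  0.00796487]
```

View pics/ins.png

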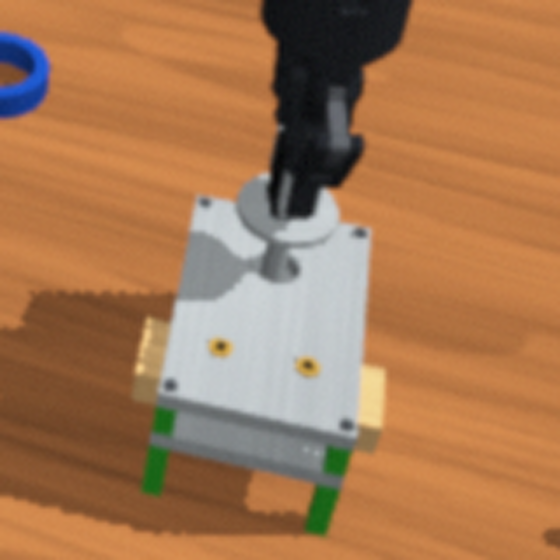

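The shank is in the top hole at about (278,262), and the side force is nearly zero. I'll continue down slowly.

Call:
send_rows(
  deltas="0 0 -0.05 0 0 0; 0 0 -0.1 0 0 0; 0 0 -0.15 0 0 0; 0 0 -0.2 0 0 0; 0 0 -0.24 0 0 0; 0 0 -0.27 0 0 0; 0 0 -0.29 0 0 0; 0 0 -0.305 0 0 0; 0 0 -0.305 0 0 0; 0 0 -0.305 0 0 0",
)

```text
time_s: 8.73
tcp_pos: [0.554, 0.2097, 0.1113]
tcp_rot: [-0.0, 0.58, 0.814, -0.001]
ft_force: [0.6, 0.1, -3.3]
gripper_width: 0.305
```

Call:
send_rows(
  deltas="0 0 -0.007 0 0 0; 0 0 -0.014 0 0 0; 0 0 -0.02 0 0 0; 0 0 -0.02 0 0 0; 0 0 -0.02 0 0 0; 0 0 -0.02 0 0 0",
)

```text
time_s: 9.23
tcp_pos: [0.5544, 0.2097, 0.1105]
tcp_rot: [0.001, 0.58, 0.814, 0.0]
ft_force: [-4.2, -1.6, 8.9]
gripper_width: 0.307
```

Contact is at TCP z 0.1105. At pick the TCP sat 15.6 mm above the 0.100 board, so home predicts 0.1106, and the flange is home. I'll press lightly and look before releasing.

Call:
send_rows(
  deltas="0 0 -0.008 0 0 0; 0 0 -0.012 0 0 0; 0 0 -0.012 0 0 0",
)

```text
time_s: 9.48
tcp_pos: [0.5548, 0.2097, 0.1105]
tcp_rot: [0.001, 0.58, 0.814, 0.001]
ft_force: [-4.4, -2.6, 9.3]
gripper_width: 0.302
```

Run:
```python
from h import *
o=sensors.get_obs(); print(o["tcp_pos"],o["tcp_rot"],o["ft_force"],o["wrist_torque"])
b=grab("scene"); w=grab("wrist"); c=cv2.resize(b["img"][190:330,300:430],(370,400),interpolation=2)
cv2.imwrite("pics/home.png",np.hstack([c,cv2.resize(w["img"][:,100:450],(400,400))])[:,:,::-1])
P=w["P"];t=o["tcp_pos"];i=w["img"].astype(int)
q=P[(np.hypot(P[...,0]-t[0],P[...,1]-t[1])<.028)&(P[...,2]<t[2]+.005)&(i.min(-1)>110)]
r=P[(np.hypot(P[...,0]-t[0],P[...,1]-t[1])<.055)&(np.hypot(P[...,0]-t[0],P[...,1]-t[1])>.036)&(P[...,2]>.08)&(P[...,2]<.11)&(i.min(-1)>110)]
print("flange z, plate z",np.median(q[:,2]),len(q),np.median(r[:,2]),len(r))
```

```text
[0.55478207 0.20970683 0.11051726] [0.00131089 0.58040808 0.81432428 0.00084294] [-4.36397043 -2.57489436  9.28700741] [-0.09301007  0.75461608  0.01128088]
flange z, plate z 0.10160381391972131 3135 0.09556557555514442 12493
```

View pics/home.png

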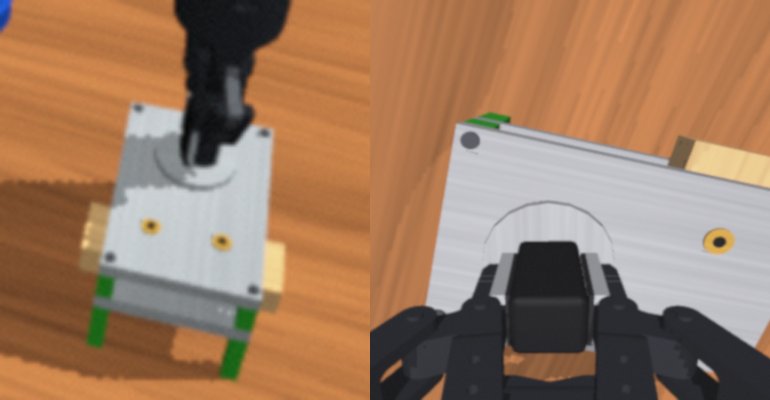

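Both views show the flange flat on the plate, and the depth puts its top 6.0 mm above the plate, equal to the flange thickness. It is home, so I'll release.

Call:
send_rows(
  deltas="0 0 0 0 0 0; 0 0 0 0 0 0; 0 0 0 0 0 0; 0 0 0 0 0 0; 0 0 0 0 0 0; 0 0 0 0 0 0; 0 0 0 0 0 0; 0 0 0 0 0 0; 0 0 0 0 0 0; 0 0 0 0 0 0",
  hand=1,
)

```text
time_s: 10.42
tcp_pos: [0.5548, 0.2097, 0.1105]
tcp_rot: [0.001, 0.58, 0.814, 0.001]
ft_force: [0.1, -0.4, 0.7]
gripper_width: 0.998
```

Call:
send_rows(
  deltas="0 0 0.05 0 0 0; 0 0 0.15 0 0 0; 0 0 0.3 0 0 0; 0 0 0.5 0 0 0; 0 0 0.7 0 0 0; 0 0 0.9 0 0 0; 0 0 1 0 0 0; 0 0 1 0 0 0",
)

```text
time_s: 11.08
tcp_pos: [0.5568, 0.2102, 0.2659]
tcp_rot: [0.004, 0.58, 0.814, 0.004]
ft_force: [0.0, -0.3, 0.6]
gripper_width: 1.001
```

Call:
send_rows(
  deltas="0 -0.2 0 0 0 0; 0 -0.4 0 0 0 0; 0 -0.6 0 0 0 0; 0 -0.6 0 0 0 0; 0 -0.6 0 0 0 0; 0 -0.6 0 0 0 0",
)

```text
time_s: 11.58
tcp_pos: [0.5565, 0.1203, 0.2655]
tcp_rot: [0.004, 0.581, 0.814, 0.004]
ft_force: [0.5, -0.1, 0.9]
gripper_width: 0.998
```

Run:
```python
from h import *
o=sensors.get_obs(); print(o["tcp_pos"],o["ft_force"])
b=grab("scene"); w=grab("wrist"); c=cv2.resize(b["img"][190:330,300:430],(370,400),interpolation=2)
cv2.imwrite("pics/end.png",np.hstack([c,cv2.resize(w["img"][:300,130:430],(400,400))])[:,:,::-1])
P=w["P"]; i=w["img"].astype(int); d=np.hypot(P[...,0]-.5512,P[...,1]-.21)
k=(d<.03)&(P[...,2]>.145)&(P[...,2]<.162)&(i.max(-1)<70); q=P[k]; print("handle top",np.median(q,0),cv2.minAreaRect(q[:,:2].astype(np.float32)))
k=(d<.04)&(P[...,2]>.12)&(P[...,2]<.162); q=P[k]; print("handle+button",cv2.minAreaRect(q[:,:2].astype(np.float32)))
k=(d<.034)&(P[...,2]>.0985)&(P[...,2]<.107); q=P[k]; print("flange z",np.median(q[:,2]),cv2.minEnclosingCircle(q[:,:2].astype(np.float32)))
```

```text
[0.55650839 0.12027595 0.26549595] [ 0.513601   -0.11379994  0.87687963]
handle top [0.54791746 0.20779358 0.1533831 ] ((0.5480090379714966, 0.2075987160205841), (0.02465253882110119, 0.02188897132873535), 19.156978607177734)
handle+button ((0.5533933639526367, 0.21026460826396942), (0.03717927262187004, 0.023381298407912254), 19.05055809020996)
flange z 0.10141591903661373 ((0.548038899898529, 0.20840805768966675), 0.029847513884305954)
```

View pics/end.png

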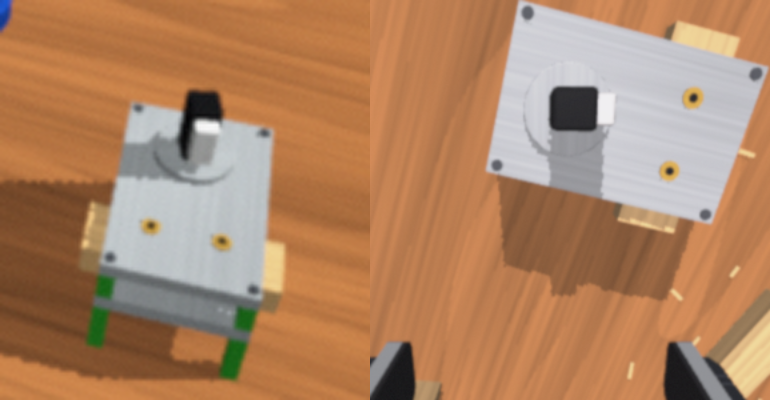

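The pin stands home with its button out: 37 mm over button and handle, and the flange top at 101.4 mm. I'll check the plain pin and hand in.

Run:
```python
from h import *
P=grab("scene")["P"]; k=(np.hypot(P[...,0]-.494,P[...,1]+.158)<.025)&(P[...,2]>.136)
print("knob",np.median(P[k],0),k.sum()); print(env.close_job())
```

```text
knob [ 0.49962271 -0.15639246  0.14139087] 105
the job is handed in; nothing more can be done
None
```

The jig is locked: the quick-release pin is down through both holes with its flange on the top plate, and its button has sprung out. I gripped it by the handle with the button squeezed in (measured opening 26 mm) and lowered it with almost no side force. I let go only after the flange measured home. The job was handed in at about 12 s.

**Last checks after letting go:**
- **Flange:** its top is at 101.4 mm, against the 101 mm expected when home.
- **Button:** it is out, with 37.2 mm measured over button and handle.
- **Plain pin:** it still stands in the rack, with its knob top at 141 mm.
- **Gripper:** it is open and well clear of the pin and jig.

**What did not match exactly:**
- **Pin position:** the pin settled about 3.5 mm off the hole's centre. The releasing button pushed it sideways, but this is within the 7 mm of play.
- **Contact height:** the flange touched down about 2 mm higher than the held-pin depth measurement predicted. It did agree with the height at pick-up and with the 6.0 mm flange step measured on the plate.
- **Lugs:** I did not see them directly under the lower plate. I infer that they are out from the button being out.

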